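# Post a settled bar-tab tag into the returns box

### The job

The tab is paid: take the wide square-cornered wooden tag out of the rack, feel its lower edge into the slot on top of the returns box, and push it down past the stiff flap until it drops inside. The slot plate does not sit exactly in the middle of the lid, and box and tag must not be forced: never press on the box, with the tag or the gripper, harder than about 3 kg of weight. Leave the round-topped tag and everything else on the bar standing where they are.

Things in the scene. Friction and masses are not known exactly. Their poses are not given: they have to be found in the camera images.
- tag_center (a point): centre of the wide tag: a square-cornered pale wooden slab 8 mm thick (its x) x 80 mm wide (its y) x 90 mm tall (its z, up), about 80 g, a small brass disc on each face. It stands upright in one of the rack's two grooves, bottom edge 6 mm and top edge 96 mm above the table. The point is half-way up, 45 mm below the top edge.
- round_tag: the other wooden tag in the rack, to be left there: 8 mm thick (its x), only 60 mm wide (its y), half-round top, 95 mm tall; origin at the centre of its bottom edge, z up. It stands 64 mm from the wide tag, face to face.
- rack: dark wooden rack, fixed: 112 mm (x) x 104 mm (y) x 34 mm tall, with two grooves along its y, 11 mm wide, 84 mm long, 28 mm deep, at x = -32 and +32 mm. Either may hold the wide tag. Origin at the centre of its underside, z up.
- returns_box: grey steel returns box, fixed: 170 mm (x) x 160 mm (y), origin at the centre of its underside, z up; floor 5 mm thick. Its lid (167 mm high) carries an aluminium slot plate 90 mm (x) x 130 mm (y) x 3 mm on a rubber seat, its top 174 mm above the table. The slot in the plate's middle, 10.4 mm wide (box's x) and 84 mm long (box's y), takes the wide tag upright, tag's y along box's y.
- lid_middle (a point): middle of the box's lid, at the height of the slot plate's top. The plate and its slot are centred on this along the box's y, but sit anywhere up to 12 mm to either side along the box's x: no pose tells where, feel for the slot or look. It does not shift sideways; on its rubber seat it gives about 1 mm down per 6 N, 4 mm at most. Guide walls 10.4 mm apart go 58 mm down.
- flap_level (a point): inside the box, 60 mm below the plate's top, under the lid's middle: here the tag's lower edge meets a flap on a stiff friction hinge, about 5 N to push open. It stays as left, so a tag let go there stands in the slot; pushed some 10 to 20 mm farther (tag's top edge 10 to 20 mm above the plate) it snaps open and the tag drops to the box's floor.
- cup: bystander, to be left alone: clear plastic drinking cup, 100 mm tall, 68 mm across, standing between box and rack; origin at the centre of its underside
- juice: bystander, to be left alone: brown glass bottle, 200 mm tall; origin at the centre of its underside
- green_bottle: bystander, to be left alone: green glass bottle, 210 mm tall; origin at the centre of its underside
- can: bystander, to be left alone: drink can, 115 mm tall; origin at the centre of its underside
- mug: bystander, to be left alone: white mug, 95 mm tall; origin at the centre of its underside
- jar: bystander, to be left alone: glass jar with steel lid, 90 mm tall; origin at the centre of its underside
Things that resemble listed ones, but are neither listed nor needed, are in the scene too. What is shaped like the part that bears tag_center but turquoise is not meant.

How it is judged (in metres and radians):
On the way:
1. the tag stands upright in the slot, its lower edge at least 20 mm below the plate's top (x of tag_center in the frame of returns_box between -0.016 and 0.016 m and y of tag_center in the frame of returns_box between -0.006 and 0.006 m and z of tag_center in the frame of returns_box between 0.11 and 0.199 m and angle between tag_center's own z axis and vertical below 0.15 rad), for 0.1 s.
At the end, for the whole second after the job is handed in: the wide tag lies or leans wholly inside the returns box, below the slot (its centre less than 90 mm above the box's underside and within the box's walls); the round-topped tag is still in the rack (its origin within 50 mm of the rack's) (x of tag_center in the frame of returns_box between -0.08 and 0.08 m and y of tag_center in the frame of returns_box between -0.075 and 0.075 m and z of tag_center in the frame of returns_box between 0 and 0.09 m and distance between round_tag and rack below 0.05 m); the robot touches nothing.
It fails at once if the tag pressed against the returns box with more than 35 N before it drops (contact force between tag and returns_box above 35 N and z of tag_center in the frame of returns_box above 0.125 m).
It fails at once if the robot pressing on the returns box with more than 35 N (contact force between any of the fingers, the arm and returns_box above 35 N).
It fails at once if the round-topped tag moved more than 20 mm (distance of round_tag from where it was at the start of the episode above 0.02 m).
It fails at once if a bystander moved more than 25 mm (distance of any of cup, juice, green_bottle, can, mug, jar from where it was at the start of the episode above 0.025 m).
It also fails if it takes over 72 s, if anything falls off the work surface, if the arm or the gripper's body presses on something with over 40 N, if the wrist force passes 120 N, or if a joint passes its speed limit or range.

### The arm

A 7-joint arm with a two-finger parallel gripper is mounted at the origin on the work surface. World frame = base frame: x ahead of the robot, y to its left, z up, the work surface at z = 0. Lengths are in m, angles in degrees, forces in N, time in s.
With the tool pointing down it reaches from about 0.425 to 1.025 m from the base axis. Payload 9.4 kg.
Tool frame: the origin (TCP) lies between the finger pads; the fingertips stand 11 mm ahead of it and the grasp point (between the pads) lies 8 mm behind it; z points along the fingers, y is the line along which they close (so a half turn about z gives the same grasp; the last joint's range is limited). The gripper opens to 85 mm and grips with 20 to 120 N. Pads are 22 mm wide; open, the fingers measure 114 mm over their backs; the gripper's body (76 mm by 85 mm) begins 54 mm behind the grasp point. The pads swing forward as they close: fully open they stand 13 mm farther back than shut.
Start: joints at [60.522, 34.337, -0.143, 91.639, 0.103, 54.024, -4.572], TCP at [0.307, -0.657, 0.242] pointing down, gripper open.
Joint ranges: [-147.43, 147.43], [-19.82, 112.94], [-74.19, 73.91], [6.32, 146.72], [-59.91, 239.91], [6.04, 106.73], [-150.56, 150.56]. Speed limits (degrees/s): [127.2, 127.2, 172.46, 172.46, 180, 180, 180].

### API

Orientations are given as a 3x3 rotation matrix whose columns are the frame's x, y, z axes.
In Python, from workcell import env, camera, camera_model, spotter gives the robot as it stands.
- The arm moves only by the tool step_arm, never from a script. Its argument "steps" is a list of rows, each an object of numbers: "grip": the closure, from 0 (fully open) to 1 (shut); "x", "y", "z": the shift along the world's x, y, z each as a share of 0.04 m, from -1 to 1; "spin": the turn about the world's z as a share of 0.08 rad, from -1 to 1. A call has 1 to 20 rows; each row shifts and turns the commanded pose from where the row before left it; what a row does not reach is not made up. A row lasts 1/8 s, in which the tool goes at most 62.5 mm and 10.7 degrees, less where a joint would pass 70% of its speed; a pose out of reach is approached as far as the arm can. A call with a number of a shift or a turn outside -1 to 1 is refused whole. A call with a gripper value outside its range is refused whole. The fingers move at their own pace and stop on an object; "newtons" is the grip in N (left out, the last holds). Time passes only in rows, so rows that do not move let the fingers close. It gives the time, the measured TCP pose, the force, the opening and the grip force at its end, in the units of the state.
- env.get_state(): the state, without advancing time (a new reading comes with each control period).
- camera(name): name is "scene" or "top" or "wrist"; returns the picture (400x640x3 uint8, blue, green, red); there is no depth.
- camera_model(name): a dict with "fx", "fy", "cx", "cy" (pixels), "T" (4x4, takes a point from camera to world coordinates). Camera axes: x right, y up, looking along -z (the intrinsics and any distortion apply to the point x, -y, -z); pixel columns grow to the right and rows downward; lengths in m; the calibration is good to about 2 mm. A picture is of the moment at which its call begins: read the wrist's pose just before it. camera_model takes no time and is no camera call; for the wrist camera it gives the pose at the moment of the call.
- env.hand_in(): hands the job in; it is judged then, once.
Trained networks look in the newest picture that a camera, given by its name, has taken for a name from the list of things; names that differ only in an ending like _2 or _b are one class to them, and where a whole thing is asked for, a point or a joint stands for the part that bears it (a point fixed in the world has none). Each returns a list of dicts, best first, with "conf" (0 to 1); they miss things now and then, are a little off and sometimes report something else, mostly with a low value. They report only what shows in the picture. A call takes as long as a camera call. They do not tell look-alikes from the thing itself.
- spotter.outline_of(camera, thing): "pixels" (400x640 bool, what is visible of it) and "xy" ([column, row] in pixels, amid what is visible of it).
The state is a dict: "time_s": time; "q": joint angles; "dq": joint speeds; "joint_torque": joint torques, N m; "tool_pos": TCP position; "tool_rot": TCP orientation; "ft_force": force on the tool from outside, world axes, zero at the start; "ft_torque": the same for the moment, N m; "grip_width": finger opening in m; "finger_force": force on a finger pad.
Only numpy, scipy, OpenCV 4.12 (cv2) and the standard library are available. Lean on these libraries where they do the work, as an engineer would, in place of code of your own. Each camera call takes 0.05 s, during which the arm holds its last target. There are 200 camera calls.

## Working session

There is one attempt and no reset: what is moved stays moved. The work goes in short steps, Python scripts to look and compute and a tool call to move; the robot and the scene stay as the last step left them, time stands still between calls to the robot, and variables do not carry over. Pictures are saved under pics/ and viewed, at most 12 in all, crops included, and the job is handed in when it is done.

Besides the shell and the picture viewer there is one more tool, called as name(argument=value, ...), one argument or row to a line, values as JSON. step_arm: Moves the arm, as the interface text tells. Shift numbers are shares of 0.04 m and turn numbers shares of 0.08 rad, none past 1 either way. Its arguments: {"type":"object","properties":{"steps":{"type":"array"},"newtons":{"type":"number"}},"required":["steps"]}

```bash
mkdir -p pics
cat > h.py <<'E'
from workcell import env,camera,camera_model,spotter
import numpy as np,cv2
def onplane(m,px,z):
    T=np.array(m["T"]);d=np.array([(px[0]-m["cx"])/m["fx"],-(px[1]-m["cy"])/m["fy"],-1.])
    D=T[:3,:3]@d;o=T[:3,3];return o+D*(z-o[2])/D[2]
def proj(m,P):
    T=np.array(m["T"]);p=T[:3,:3].T@(np.array(P)-T[:3,3]);return np.array([m["cx"]+m["fx"]*p[0]/-p[2],m["cy"]-m["fy"]*p[1]/-p[2]])
E
python3 - <<'E'
from h import *
a=camera("top");b=camera("scene")
cv2.imwrite("pics/top.png",a);cv2.imwrite("pics/scene.png",b)
for c in("top","scene"):
    m=camera_model(c);print(c,m.keys(),np.round(m["T"],3).tolist(),m["fx"],m["cx"],m["cy"])
    for t in("tag_center","round_tag","rack","returns_box","cup"):
        for r in spotter.outline_of(c,t)[:3]:
            ys,xs=np.where(r["pixels"]);print(c,t,round(r["conf"],2),r["xy"],xs.min(),xs.max(),ys.min(),ys.max())
print(env.get_state())
E
```

```text
top dict_keys(['fx', 'fy', 'cx', 'cy', 'T']) [[-0.005, 0.98, -0.199, 0.314], [-1.0, -0.006, -0.003, 0.003], [-0.004, 0.199, 0.98, 1.399], [0.0, 0.0, 0.0, 1.0]] 434.255034898149 317.7040811784301 193.13039821457613
top tag_center 0.68 [209.1, 235.8] 203 222 231 241
top tag_center 0.65 [259.4, 265.9] 251 266 255 277
top tag_center 0.45 [251.6, 230.8] 239 266 230 237
top round_tag 0.62 [251.9, 211.0] 243 262 210 216
top round_tag 0.29 [322.9, 200.7] 312 333 190 214
top rack 0.57 [255.6, 223.5] 237 271 206 243
top rack 0.52 [277.0, 136.3] 269 289 119 152
top returns_box 0.69 [389.6, 206.3] 357 425 170 240
top returns_box 0.31 [252.4, 235.5] 238 267 230 236
top cup 0.71 [185.2, 206.8] 168 199 193 219
top cup 0.69 [324.5, 201.1] 311 333 190 214
scene dict_keys(['fx', 'fy', 'cx', 'cy', 'T']) [[0.035, -0.621, 0.783, 1.394], [0.999, 0.006, -0.04, -0.057], [0.02, 0.784, 0.621, 0.777], [0.0, 0.0, 0.0, 1.0]] 412.6728768309869 325.1943720136941 198.50917926734041
scene tag_center 0.63 [388.5, 175.1] 382 394 160 192
scene tag_center 0.6 [393.9, 265.0] 375 408 224 301
scene tag_center 0.58 [402.0, 
[... 285 characters left out ...]
21]), 'dq': array([-0.01330697,  0.12654603, -0.07304304, -0.03140606,  0.01894449,
        0.00042051, -0.07559765]), 'joint_torque': array([ 3.60461468e-05, -7.75794268e+01,  1.56308480e+00, -2.58280993e+01,
        1.24386299e-02,  2.24848416e-03, -8.39175556e-06]), 'tool_pos': array([ 0.30736734, -0.6566453 ,  0.24229052]), 'tool_rot': array([[ 9.05670560e-01,  4.23982118e-01, -3.55965561e-05],
       [ 4.23982114e-01, -9.05670558e-01, -8.35029713e-05],
       [-6.76425195e-05,  6.05338796e-05, -9.99999996e-01]]), 'ft_force': array([-0.00218846,  0.48119511, -0.75394028]), 'ft_torque': array([ 0.009804  ,  0.0250438 , -0.03932823]), 'finger_force': 0.0, 'grip_width': 0.08545887168264947}
```

View pics/top.png

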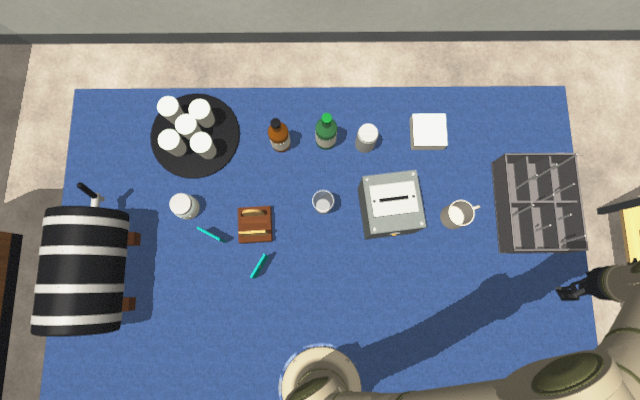

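View pics/scene.png

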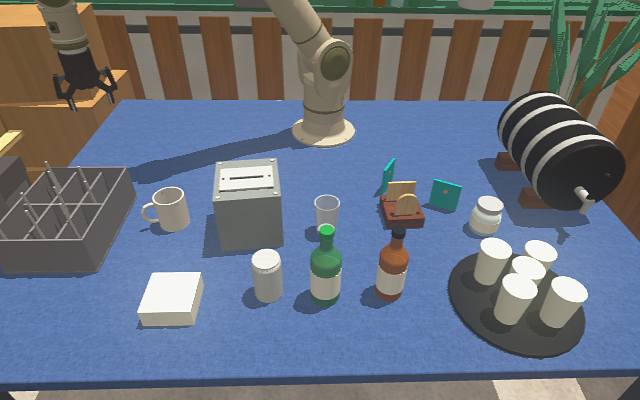

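The tag is wanted from four candidates: turquoise slabs at top (209,235) and (259,266), the round-topped tag at (252,211), and the pale square-cornered slab at (252,233). I choose (252,233) and will check it in a close crop.

Run:
```python
from h import *
a=cv2.imread("pics/top.png");b=cv2.imread("pics/scene.png")
r=lambda i,x,y,w,h:cv2.resize(i[y:y+h,x:x+w],(400,300),interpolation=cv2.INTER_CUBIC)
cv2.imwrite("pics/c1.png",np.vstack([np.hstack([r(a,224,198,60,45),r(a,350,165,96,72)]),np.hstack([r(b,364,170,80,60),r(b,205,150,88,66)])]))
m=camera_model("top")
f=lambda p,z:np.round(onplane(m,p,z)[:3],4).tolist()
print("tag top",f((252,232.5),.096),"round",f((252,211),.095),"slot",f((394,199),.174))
```

```text
tag top [0.4589, 0.2059, 0.096] round [0.5246, 0.2077, 0.095] slot [0.5443, -0.2115, 0.174]
```

View pics/c1.png

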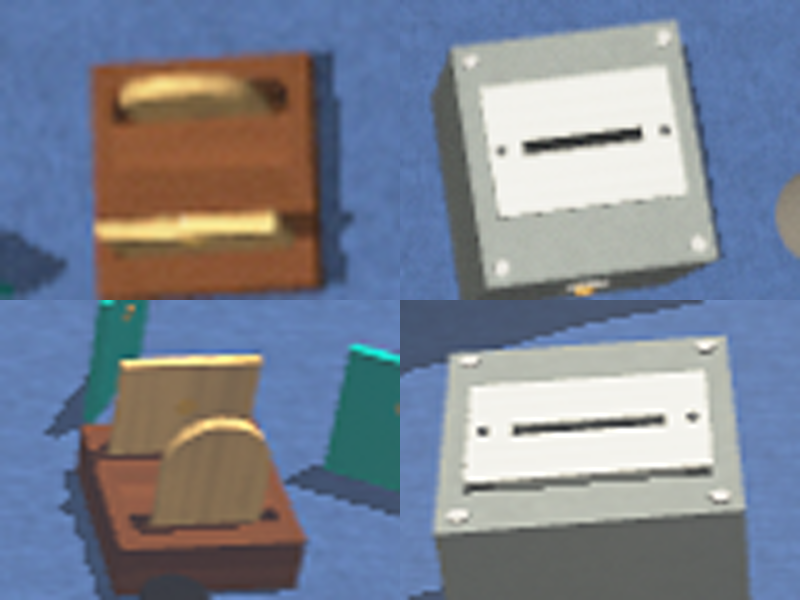

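The crop confirms it. The pale square-cornered slab sits in the rack's near groove, with the round-topped tag in the far groove. The slot shows as a dark bar around top (394,199). I'll stop above the box first for a wrist look.

step_arm(
  steps=[
    {"z": 1,"grip": 0},
    {"z": 1,"x": 0.5,"y": 1,"spin": 1},
    {"z": 1,"x": 0.5,"y": 1,"spin": 1},
    {"x": 0.5,"y": 1,"spin": 1},
    {"x": 0.5,"y": 1,"spin": 1},
    {"x": 0.5,"y": 1,"spin": 1},
    {"x": 0.5,"y": 1,"spin": 1},
    {"x": 0.5,"y": 1,"spin": 1},
    {"x": 0.5,"y": 1,"spin": 1},
    {"x": 0.5,"y": 1,"spin": 1},
    {"x": 0.5,"y": 1,"spin": 1},
    {"x": 0.5,"y": 1,"spin": 1},
    {"spin": 1},
    {"spin": 1},
    {"spin": 0.5},
    {},
  ],
)

```text
$.steps[0]: bad value
```

Run:
```python
from h import *
s=env.get_state();print(s["tool_pos"],s["tool_rot"].round(3).tolist(),s["q"].round(0))
a=camera("wrist");m=camera_model("wrist");cv2.imwrite("pics/w1.png",a);np.savez("w1.npz",**m)
print(np.round(m["T"],3).tolist(),m["fx"])
print(proj(m,[.5443,-.2115,.174]))
```

```text
[ 0.30736734 -0.6566453   0.24229052] [[0.906, 0.424, -0.0], [0.424, -0.906, -0.0], [-0.0, 0.0, -1.0]] [61. 34. -0. 92.  0. 54. -5.]
[[0.423, 0.862, 0.28, 0.38], [-0.906, 0.402, 0.13, -0.624], [-0.001, -0.308, 0.951, 0.375], [0.0, 0.0, 0.0, 1.0]] 300.23175715614366
[ -677.98949784 -1012.90975463]
```

View pics/w1.png

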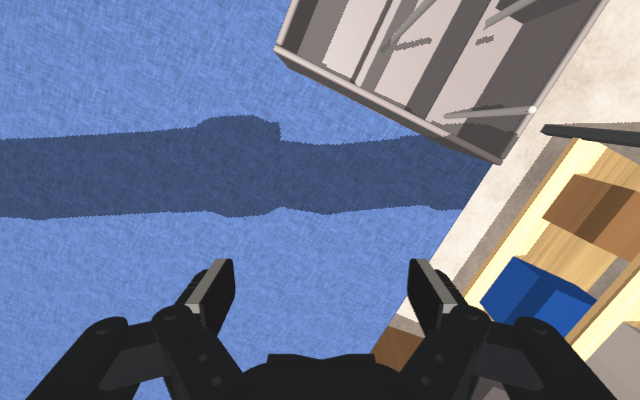

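The move was refused, so this picture shows only the start view: table, divider tray, and fingers at the bottom. I'll resend with every key filled in.

step_arm(
  steps=[
    {"x": 0,"y": 0,"z": 1,"spin": 0,"grip": 0},
    {"x": 0.5,"y": 1,"z": 1,"spin": 1,"grip": 0},
    {"x": 0.5,"y": 1,"z": 1,"spin": 1,"grip": 0},
    {"x": 0.5,"y": 1,"z": 0,"spin": 1,"grip": 0},
    {"x": 0.5,"y": 1,"z": 0,"spin": 1,"grip": 0},
    {"x": 0.5,"y": 1,"z": 0,"spin": 1,"grip": 0},
    {"x": 0.5,"y": 1,"z": 0,"spin": 1,"grip": 0},
    {"x": 0.5,"y": 1,"z": 0,"spin": 1,"grip": 0},
    {"x": 0.5,"y": 1,"z": 0,"spin": 1,"grip": 0},
    {"x": 0.5,"y": 1,"z": 0,"spin": 1,"grip": 0},
    {"x": 0.5,"y": 1,"z": 0,"spin": 1,"grip": 0},
    {"x": 0.5,"y": 1,"z": 0,"spin": 1,"grip": 0},
    {"x": 0,"y": 0,"z": 0,"spin": 1,"grip": 0},
    {"x": 0,"y": 0,"z": 0,"spin": 1,"grip": 0},
    {"x": 0,"y": 0,"z": 0,"spin": 0.5,"grip": 0},
    {"x": 0,"y": 0,"z": 0,"spin": 0,"grip": 0},
  ],
)

```text
time_s: 2.65
tool_pos: [0.5273, -0.2168, 0.3624]
tool_rot: [[0.054, 0.999, 0.0], [0.999, -0.054, -0.0], [-0.0, 0.0, -1.0]]
ft_force: [-0.3, 1.1, 0.6]
grip_width: 0.0857
finger_force: 0.0
```

```bash
cat > look.py <<'E'
from h import *
import sys
n=sys.argv[1]
s=env.get_state();print(s["time_s"],s["tool_pos"],s["tool_rot"].round(3).tolist(),s["q"].round(0))
m=camera_model("wrist");a=camera("wrist");cv2.imwrite(f"pics/{n}.png",a);np.savez(n+".npz",**m)
E
python3 look.py w2;python3 -c "
from h import *
m=np.load('w2.npz');print(proj(m,[.5443,-.2115,.174]))"
```

```text
2.65 [ 0.52727135 -0.21681052  0.36235141] [[0.054, 0.999, 0.0], [0.999, -0.054, -0.0], [-0.0, 0.0, -1.0]] [ 33.  18. -21. 103.   7.  60.   5.]
[335.6378968 175.1132065]
```

View pics/w2.png

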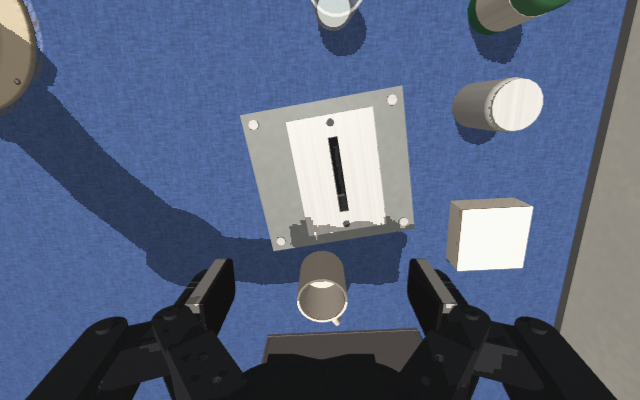

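Wrist view: the slot runs from about (333,137) to (344,211) inside the white plate, and the lid screws show at the corners. I'll measure it.

Run:
```python
from h import *
m=np.load('w2.npz');a=cv2.imread("pics/w2.png");g=cv2.cvtColor(a,cv2.COLOR_BGR2GRAY)
mask=(g<75).astype(np.uint8);mask[:128]=0;mask[217:]=0;mask[:,:322]=0;mask[:,352:]=0
n,l,st,c=cv2.connectedComponentsWithStats(mask);print(st[1:],c[1:])
k=1+st[1:,4].argmax();pts=np.argwhere(l==k)[:,::-1].astype(np.float32)
W=np.array([onplane(m,p,.174)[:2] for p in pts],np.float32)
r=cv2.minAreaRect(W*1000);print("slot mm",r)
b=cv2.boxPoints(r)
print(b)
for p in[(252,125),(392,99),(403,222),(280,241)]:print("lid screw",onplane(m,p,.168)[:2])
s=[onplane(m,p,.168)[:2] for p in[(252,125),(392,99),(403,222),(280,241)]];print(np.mean(s,0))
cov=np.cov(W.T);w,v=np.linalg.eigh(cov);d=v[:,1];print("slot long-axis angle",np.degrees(np.arctan2(d[1],d[0])),"mean",W.mean(0))
```

```text
[[329 137  19  74 589]] [[338.03395586 172.69779287]]
slot mm ((547.222900390625, -211.4825897216797), (8.887249946594238, 81.82276153564453), 6.644290447235107)
[[ 538.0755  -171.36012]
 [ 547.5428  -252.63335]
 [ 556.3703  -251.60506]
 [ 546.903   -170.33183]]
lid screw [ 0.45857203 -0.15403903]
lid screw [ 0.6056204  -0.13620579]
lid screw [ 0.62084573 -0.2730849 ]
lid screw [ 0.47505097 -0.28936658]
[ 0.54002228 -0.21317408]
slot long-axis angle 96.69113373921883 mean [ 0.5470682  -0.20947577]
```

step_arm(
  steps=[
    {"x": 0,"y": 1,"z": 0,"spin": 0,"grip": 0},
    {"x": 0,"y": 1,"z": 0,"spin": 0,"grip": 0},
    {"x": 0,"y": 1,"z": 0,"spin": 0,"grip": 0},
    {"x": 0,"y": 1,"z": 0,"spin": 0,"grip": 0},
    {"x": 0,"y": 1,"z": 0,"spin": 0,"grip": 0},
    {"x": -0.4,"y": 1,"z": 0,"spin": 0,"grip": 0},
    {"x": -0.4,"y": 1,"z": -0.5,"spin": 0,"grip": 0},
    {"x": -0.4,"y": 1,"z": -1,"spin": 0,"grip": 0},
    {"x": -0.4,"y": 1,"z": -1,"spin": 0,"grip": 0},
    {"x": 0,"y": 1,"z": 0,"spin": 0,"grip": 0},
    {"x": 0,"y": 0.3,"z": 0,"spin": 0,"grip": 0},
    {"x": 0,"y": 0,"z": 0,"spin": 0,"grip": 0.5},
    {"x": 0,"y": 0,"z": 0,"spin": 0,"grip": 0.5},
  ],
)

```text
time_s: 4.32
tool_pos: [0.4636, 0.1939, 0.2624]
tool_rot: [[0.055, 0.998, 0.0], [0.998, -0.055, -0.001], [-0.001, 0.0, -1.0]]
ft_force: [-0.5, -0.2, 0.3]
grip_width: 0.0511
finger_force: 0.0
```

```bash
python3 look.py w3;python3 -c "
from h import *
m=np.load('w3.npz');print(proj(m,[.459,.206,.096]))"
```

```text
4.325 [0.46363505 0.19391099 0.26241733] [[0.055, 0.998, 0.0], [0.998, -0.055, -0.001], [-0.001, 0.0, -1.0]] [ -7.  20. -30. 118.  14.  46. -47.]
[314.98785779 174.43654262]
```

View pics/w3.png

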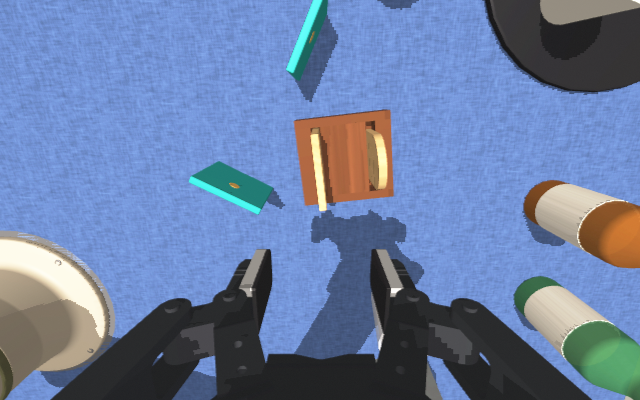

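The wide tag's bright top edge runs from about (315,130) to (322,210). The round tag is at (377,160), a turquoise slab at (230,185).

Run:
```python
from h import *
m=np.load('w3.npz');a=cv2.imread("pics/w3.png");hsv=cv2.cvtColor(a,cv2.COLOR_BGR2HSV)
print(hsv[170,314:326].tolist())
mask=((hsv[...,2]>185)&(hsv[...,0]<40)&(hsv[...,1]<170)&(hsv[...,1]>40)).astype(np.uint8);mask[:118]=0;mask[216:]=0;mask[:,:300]=0;mask[:,345:]=0
n,l,st,c=cv2.connectedComponentsWithStats(mask)
k=1+st[1:,4].argmax();print(st[k]);pts=np.argwhere(l==k)[:,::-1]
W=np.array([onplane(m,p,.096)[:2] for p in pts],np.float32)
r=cv2.minAreaRect(W*1000);print("tag mm",r,cv2.boxPoints(r).tolist())
cov=np.cov(W.T);w,v=np.linalg.eigh(cov);d=v[:,1];print("angle",np.degrees(np.arctan2(d[1],d[0])),W.mean(0))
R=[onplane(m,p,.034)[:2] for p in[(294,121),(389,110),(394,195),(304,205)]];print("rack",R,np.mean(R,0))
print("turq",[onplane(m,p,z) for p,z in(((190,180),.05),((260,213),.01),((273,190),.05),((218,162),.05))])
```

```text
[[13, 139, 218], [26, 80, 255], [29, 60, 255], [28, 59, 255], [29, 61, 255], [29, 63, 255], [29, 63, 255], [25, 88, 254], [17, 129, 203], [15, 142, 129], [11, 149, 108], [10, 153, 100]]
[310 134  17  77 647]
tag mm ((462.6059265136719, 206.7799072265625), (8.527429580688477, 79.48190307617188), 3.111870527267456) [[456.1911315917969, 246.2307891845703], [460.5058898925781, 166.86610412597656], [469.0207214355469, 167.3290252685547], [464.7059631347656, 246.69371032714844]]
angle 93.33949714587322 [0.4625079  0.20823605]
rack [array([0.43664816, 0.25673643]), array([0.54656372, 0.26275927]), array([0.5542184 , 0.16040434]), array([0.4406875 , 0.15359269])] [0.49452944 0.20837318]
turq [array([0.31013664, 0.19739623, 0.05      ]), array([0.37815812, 0.13760985, 0.01      ]), array([0.40645494, 0.1797207 , 0.05      ]), array([0.3465136, 0.2167305, 0.05     ])]
```

step_arm(
  steps=[
    {"x": -0.03,"y": 0.32,"z": 0,"spin": 1,"grip": 0.65},
    {"x": 0,"y": 0,"z": -1,"spin": 0.38,"grip": 0.65},
    {"x": 0,"y": 0,"z": -1,"spin": 0,"grip": 0.65},
    {"x": 0,"y": 0,"z": -1,"spin": 0,"grip": 0.65},
    {"x": 0,"y": 0,"z": -1,"spin": 0,"grip": 0.65},
    {"x": 0,"y": 0,"z": -0.5,"spin": 0,"grip": 0.65},
    {"x": 0,"y": 0,"z": 0,"spin": 0,"grip": 0.65},
    {"x": 0,"y": 0,"z": 0,"spin": 0,"grip": 0.65},
  ],
)

```text
time_s: 5.38
tool_pos: [0.4627, 0.2078, 0.0831]
tool_rot: [[-0.056, 0.998, 0.001], [0.998, 0.056, 0.0], [0.0, 0.001, -1.0]]
ft_force: [0.0, 0.7, -0.6]
grip_width: 0.0298
finger_force: 0.0
```

step_arm(
  steps=[
    {"x": 0,"y": 0,"z": 0,"spin": 0,"grip": 1},
    {"x": 0,"y": 0,"z": 0,"spin": 0,"grip": 1},
    {"x": 0,"y": 0,"z": 0,"spin": 0,"grip": 1},
    {"x": 0,"y": 0,"z": 0,"spin": 0,"grip": 1},
    {"x": 0,"y": 0,"z": 0,"spin": 0,"grip": 1},
    {"x": 0,"y": 0,"z": 0,"spin": 0,"grip": 1},
  ],
  newtons=50,
)

```text
time_s: 6.12
tool_pos: [0.4625, 0.2081, 0.0834]
tool_rot: [[-0.057, 0.998, 0.002], [0.998, 0.057, 0.0], [0.0, 0.002, -1.0]]
ft_force: [-0.1, -0.9, 6.9]
grip_width: 0.007
finger_force: 49.0
```

step_arm(
  steps=[
    {"x": 0,"y": 0,"z": 0.3,"spin": 0,"grip": 1},
    {"x": 0,"y": 0,"z": 0.7,"spin": 0,"grip": 1},
    {"x": 0,"y": 0,"z": 1,"spin": 0,"grip": 1},
    {"x": 0,"y": 0,"z": 1,"spin": 0,"grip": 1},
    {"x": 0,"y": 0,"z": 1,"spin": 0,"grip": 1},
    {"x": 0,"y": 0,"z": 1,"spin": 0,"grip": 1},
    {"x": 0,"y": 0,"z": 0.5,"spin": 0,"grip": 1},
    {"x": 0,"y": 0,"z": 0,"spin": 0,"grip": 1},
    {"x": 0,"y": 0,"z": 0,"spin": 0,"grip": 1},
  ],
)

```text
time_s: 7.25
tool_pos: [0.4617, 0.2077, 0.3019]
tool_rot: [[-0.057, 0.998, -0.001], [0.998, 0.057, -0.001], [-0.001, -0.001, -1.0]]
ft_force: [-0.4, -0.1, 0.1]
grip_width: 0.007
finger_force: 49.0
```

```bash
python3 look.py w4;python3 -c "
from h import *
a=cv2.imread('pics/w4.png');b=camera('scene');cv2.imwrite('pics/c4.png',np.vstack([cv2.resize(a[180:400,120:520],(545,300)),cv2.resize(b[110:235,320:500],(545,300))]))"
```

```text
7.25 [0.46167946 0.20768578 0.30185475] [[-0.057, 0.998, -0.001], [0.998, 0.057, -0.001], [-0.001, -0.001, -1.0]] [ -4.  18. -34. 114.  13.  51. -42.]
```

View pics/c4.png

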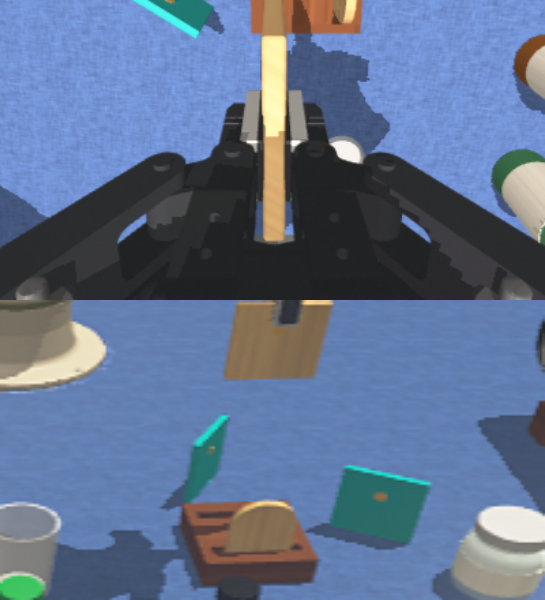

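The tag is held between the pads and clear of the rack; the round tag still stands in it. I'll check how the tag sits in the hand against the expected corners.

Run:
```python
from h import *
s=env.get_state();p=s["tool_pos"];u=s["tool_rot"][:,0];n=s["tool_rot"][:,1]
# expected tag: centre offset -0.0012 along u (tag at .2068 when tcp at .2081)
m=np.load("w4.npz");sc=camera_model("scene")
for du in(-.04,.04):
  for dz in(.0126,-.0774):
    q=p+u*(du-.0012)+[0,0,dz];print(du,dz,"wrist",proj(m,q).round(1),"scene",proj(sc,q).round(1))
img=camera("scene");hsv=cv2.cvtColor(img,cv2.COLOR_BGR2HSV)
M=((hsv[...,0]>8)&(hsv[...,0]<25)&(hsv[...,1]>70)&(hsv[...,2]>90)).astype(np.uint8);M[:90]=0;M[150:]=0;M[:,:380]=0;M[:,440:]=0
c=max(cv2.findContours(M,0,2)[0],key=cv2.contourArea);print("scene contour",cv2.approxPolyDP(c,2,True)[:,0].tolist())
w=cv2.imread("pics/w4.png");h=cv2.cvtColor(w,cv2.COLOR_BGR2HSV)
M=((h[...,0]>8)&(h[...,0]<35)&(h[...,1]>40)&(h[...,2]>150)).astype(np.uint8);M[:,:295]=0;M[:,345:]=0;M[:165]=0
for y in range(166,360,6):
  x=np.where(M[y])[0]
  if len(x):print(y,x.min(),x.max(),w[y,int(x.mean())].tolist(),end=" ")
```

```text
-0.04 0.0126 wrist [320. 355.] scene [398.2 111.5]
-0.04 -0.0774 wrist [320.3 264.7] scene [393.7 143. ]
0.04 0.0126 wrist [319.6 204. ] scene [429.6 110.8]
0.04 -0.0774 wrist [320.1 164.2] scene [423.6 142.1]
scene contour [[429, 111], [420, 110], [417, 122], [409, 120], [410, 111], [398, 111], [394, 141], [422, 141]]
166 305 344 [86, 130, 179] 172 305 344 [92, 140, 177] 178 305 344 [92, 137, 176] 184 305 344 [94, 140, 178] 190 305 334 [93, 139, 176] 196 305 333 [92, 138, 175] 202 305 333 [91, 137, 175] 208 312 329 [169, 240, 254] 214 312 329 [174, 244, 255] 220 312 329 [179, 247, 255] 226 312 329 [177, 246, 255] 232 312 329 [166, 240, 254] 238 312 329 [177, 246, 255] 244 312 329 [181, 248, 255] 250 312 329 [183, 249, 255] 256 312 329 [189, 251, 255] 262 312 329 [192, 252, 255] 268 313 328 [175, 246, 255] 274 314 328 [184, 249, 255] 280 314 328 [118, 180, 225] 286 314 327 [112, 170, 217] 292 314 327 [118, 178, 223] 298 314 327 [116, 175, 221] 304 314 327 [116, 175, 222] 310 314 327 [115, 175, 220] 316 314 328 [114, 174, 220] 322 313 328 [115, 174, 219] 328 313 328 [111, 169, 214] 334 313 328 [113, 172, 219] 340 313 328 [114, 174, 219] 346 313 328 [112, 170, 216] 352 313 328 [110, 167, 213]
```

step_arm(
  steps=[
    {"x": 0,"y": -0.5,"z": 0,"spin": 0.37,"grip": 1},
    {"x": 0,"y": -1,"z": 0,"spin": 0.37,"grip": 1},
    {"x": 0.3,"y": -1,"z": 0,"spin": 0,"grip": 1},
    {"x": 0.3,"y": -1,"z": 0,"spin": 0,"grip": 1},
    {"x": 0.3,"y": -1,"z": 0,"spin": 0,"grip": 1},
    {"x": 0.3,"y": -1,"z": 0,"spin": 0,"grip": 1},
    {"x": 0.3,"y": -1,"z": 0,"spin": 0,"grip": 1},
    {"x": 0.3,"y": -1,"z": 0,"spin": 0,"grip": 1},
    {"x": 0.335,"y": -1,"z": 0,"spin": 0,"grip": 1},
    {"x": 0,"y": -1,"z": 0,"spin": 0,"grip": 1},
    {"x": 0,"y": -0.6,"z": 0,"spin": 0,"grip": 1},
    {"x": 0,"y": -0.35,"z": 0,"spin": 0,"grip": 1},
    {"x": 0,"y": 0,"z": 0,"spin": 0,"grip": 1},
    {"x": 0,"y": 0,"z": 0,"spin": 0,"grip": 1},
  ],
)

```text
time_s: 9.15
tool_pos: [0.5477, -0.2084, 0.3022]
tool_rot: [[-0.118, 0.993, -0.0], [0.993, 0.118, 0.001], [0.001, -0.0, -1.0]]
ft_force: [-0.2, 0.6, -0.7]
grip_width: 0.0071
finger_force: 49.0
```

Run:
```python
from h import *
s=env.get_state();R=s["tool_rot"];print(s["tool_pos"].round(4),np.degrees(np.arctan2(R[1,0],R[0,0])),R[:,2].round(4))
m=camera_model("wrist");a=camera("wrist");cv2.imwrite("pics/w5.png",a);np.savez("w5.npz",**m)
th=np.radians(96.65);u=np.array([np.cos(th),np.sin(th),0]);n=np.array([u[1],-u[0],0])
c=np.array([.5472,-.2115,.174])
for i in(-1,1):
  for j in(-1,1):print(proj(m,c+u*.042*i+n*.0052*j).round(1))
cv2.imwrite("pics/c5.png",cv2.resize(a[60:340,200:440],(600,700))[:600])
```

```text
[ 0.5477 -0.2084  0.3022] 96.77414819081986 [-2.e-04  7.e-04 -1.e+00]
[313.9 241.8]
[324.9 241.8]
[313.4 153.4]
[325.4 153.4]
```

View pics/c5.png

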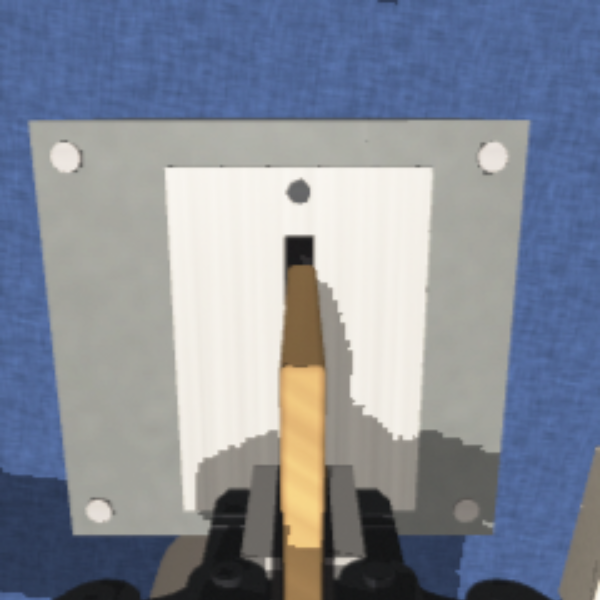

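The slot's far end shows at (320,155), directly ahead of the tag and in line with it. I'll adjust y by about -3 mm and go down gently.

step_arm(
  steps=[
    {"x": 0,"y": -0.07,"z": -0.3,"spin": 0,"grip": 1},
    {"x": 0,"y": 0,"z": -0.4,"spin": 0,"grip": 1},
    {"x": 0,"y": 0,"z": -0.25,"spin": 0,"grip": 1},
    {"x": 0,"y": 0,"z": -0.15,"spin": 0,"grip": 1},
    {"x": 0,"y": 0,"z": 0,"spin": 0,"grip": 1},
    {"x": 0,"y": 0,"z": 0,"spin": 0,"grip": 1},
    {"x": 0,"y": 0,"z": -0.05,"spin": 0,"grip": 1},
    {"x": 0,"y": 0,"z": -0.05,"spin": 0,"grip": 1},
    {"x": 0,"y": 0,"z": -0.05,"spin": 0,"grip": 1},
    {"x": 0,"y": 0,"z": -0.05,"spin": 0,"grip": 1},
    {"x": 0,"y": 0,"z": 0,"spin": 0,"grip": 1},
  ],
)

```text
time_s: 10.58
tool_pos: [0.5477, -0.2126, 0.2504]
tool_rot: [[-0.116, 0.993, 0.0], [0.993, 0.116, -0.0], [-0.0, 0.0, -1.0]]
ft_force: [-0.5, 0.2, 1.8]
grip_width: 0.0068
finger_force: 49.4
```

step_arm(
  steps=[
    {"x": 0,"y": 0.02,"z": -0.05,"spin": 0,"grip": 1},
    {"x": 0,"y": 0,"z": -0.03,"spin": 0,"grip": 1},
    {"x": 0,"y": 0,"z": 0,"spin": 0,"grip": 1},
    {"x": 0,"y": 0,"z": 0,"spin": 0,"grip": 1},
  ],
)

```text
time_s: 11.08
tool_pos: [0.5475, -0.2118, 0.247]
tool_rot: [[-0.116, 0.993, -0.0], [0.993, 0.116, 0.0], [0.0, -0.0, -1.0]]
ft_force: [-0.6, -0.1, -1.3]
grip_width: 0.0072
finger_force: 49.0
```

step_arm(
  steps=[
    {"x": 0,"y": 0,"z": -0.06,"spin": 0,"grip": 1},
    {"x": 0,"y": 0,"z": -0.06,"spin": 0,"grip": 1},
    {"x": 0,"y": 0,"z": -0.06,"spin": 0,"grip": 1},
    {"x": 0,"y": 0,"z": 0,"spin": 0,"grip": 1},
    {"x": 0,"y": 0,"z": 0,"spin": 0,"grip": 1},
  ],
)

```text
time_s: 11.7
tool_pos: [0.5476, -0.2118, 0.2399]
tool_rot: [[-0.116, 0.993, 0.0], [0.993, 0.116, -0.0], [-0.0, 0.0, -1.0]]
ft_force: [0.0, -0.8, -0.8]
grip_width: 0.007
finger_force: 48.9
```

The tag is in the slot without force. I'll continue to just above the flap.

step_arm(
  steps=[
    {"x": 0,"y": 0,"z": -0.1,"spin": 0,"grip": 1},
    {"x": 0,"y": 0,"z": -0.1,"spin": 0,"grip": 1},
    {"x": 0,"y": 0,"z": -0.1,"spin": 0,"grip": 1},
    {"x": 0,"y": 0,"z": -0.1,"spin": 0,"grip": 1},
    {"x": 0,"y": 0,"z": 0,"spin": 0,"grip": 1},
  ],
)

```text
time_s: 12.32
tool_pos: [0.5474, -0.2118, 0.2234]
tool_rot: [[-0.116, 0.993, -0.001], [0.993, 0.116, 0.0], [0.0, -0.001, -1.0]]
ft_force: [-1.0, 0.5, -1.6]
grip_width: 0.0072
finger_force: 48.9
```

step_arm(
  steps=[
    {"x": 0,"y": 0,"z": -0.1,"spin": 0,"grip": 1},
    {"x": 0,"y": 0,"z": -0.1,"spin": 0,"grip": 1},
    {"x": 0,"y": 0,"z": -0.1,"spin": 0,"grip": 1},
    {"x": 0,"y": 0,"z": -0.1,"spin": 0,"grip": 1},
    {"x": 0,"y": 0,"z": -0.1,"spin": 0,"grip": 1},
    {"x": 0,"y": 0,"z": -0.1,"spin": 0,"grip": 1},
    {"x": 0,"y": 0,"z": 0,"spin": 0,"grip": 1},
    {"x": 0,"y": 0,"z": 0,"spin": 0,"grip": 1},
  ],
)

```text
time_s: 13.32
tool_pos: [0.5476, -0.2118, 0.1999]
tool_rot: [[-0.116, 0.993, 0.0], [0.993, 0.116, -0.0], [-0.0, 0.0, -1.0]]
ft_force: [0.1, 0.4, -1.2]
grip_width: 0.007
finger_force: 49.0
```

step_arm(
  steps=[
    {"x": 0,"y": 0,"z": -0.1,"spin": 0,"grip": 1},
    {"x": 0,"y": 0,"z": -0.05,"spin": 0,"grip": 1},
    {"x": 0,"y": 0,"z": 0,"spin": 0,"grip": 1},
    {"x": 0,"y": 0,"z": 0,"spin": 0,"grip": 0.6},
    {"x": 0,"y": 0,"z": 0,"spin": 0,"grip": 0.6},
    {"x": 0,"y": 0,"z": 0,"spin": 0,"grip": 0.6},
    {"x": 0,"y": 0,"z": 0,"spin": 0,"grip": 0.6},
    {"x": 0,"y": 0,"z": 0.5,"spin": 0,"grip": 0.6},
    {"x": 0,"y": 0,"z": 0.7,"spin": 0,"grip": 0.6},
    {"x": 0,"y": 0,"z": 0.3,"spin": 0,"grip": 0.6},
    {"x": 0,"y": 0,"z": 0,"spin": 0,"grip": 1},
    {"x": 0,"y": 0,"z": 0,"spin": 0,"grip": 1},
    {"x": 0,"y": 0,"z": 0,"spin": 0,"grip": 1},
    {"x": 0,"y": 0,"z": 0,"spin": 0,"grip": 1},
  ],
  newtons=25,
)

```text
time_s: 15.08
tool_pos: [0.5474, -0.2118, 0.2533]
tool_rot: [[-0.116, 0.993, -0.001], [0.993, 0.116, 0.0], [0.0, -0.001, -1.0]]
ft_force: [0.2, 0.3, -0.1]
grip_width: 0.0001
finger_force: 0.0
```

```bash
python3 look.py w6; python3 -c "
from h import *
b=camera('scene');a=cv2.imread('pics/w6.png');cv2.imwrite('pics/c6.png',np.vstack([cv2.resize(a[60:340,180:460],(400,300)),cv2.resize(b[120:225,190:330],(400,300))]))
sc=camera_model('scene')
for z in(.174,.194,.204,.214):print(z,proj(sc,[.5474,-.212,z]).round(1))"
```

```text
15.075 [ 0.54736372 -0.21175207  0.25326356] [[-0.116, 0.993, -0.001], [0.993, 0.116, 0.0], [0.0, -0.001, -1.0]] [ 34.  26. -26. 108.  15.  49.   7.]
0.174 [246.3 177.7]
0.194 [245.5 171.1]
0.204 [245.1 167.7]
0.214 [244.7 164.3]
```

View pics/c6.png

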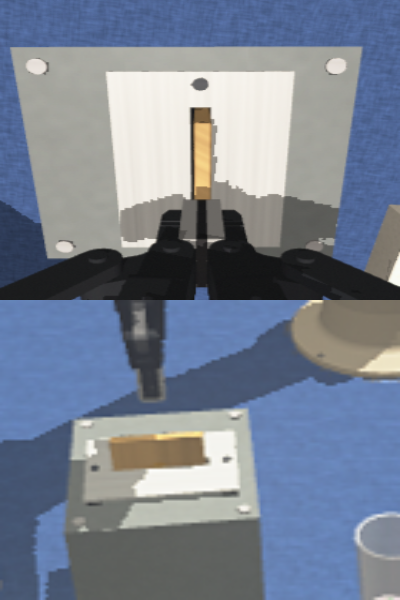

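The tag stands in the slot on the flap with its top edge about 30 mm above the plate, and the shut fingers are above its middle. Next is pushing down.

step_arm(
  steps=[
    {"x": 0,"y": 0,"z": -0.3,"spin": 0,"grip": 1},
    {"x": 0,"y": 0,"z": -0.3,"spin": 0,"grip": 1},
    {"x": 0,"y": 0,"z": -0.2,"spin": 0,"grip": 1},
    {"x": 0,"y": 0,"z": 0,"spin": 0,"grip": 1},
    {"x": 0,"y": 0,"z": -0.06,"spin": 0,"grip": 1},
    {"x": 0,"y": 0,"z": -0.06,"spin": 0,"grip": 1},
    {"x": 0,"y": 0,"z": -0.06,"spin": 0,"grip": 1},
    {"x": 0,"y": 0,"z": -0.06,"spin": 0,"grip": 1},
    {"x": 0,"y": 0,"z": 0,"spin": 0,"grip": 1},
  ],
)

```text
time_s: 16.3
tool_pos: [0.5476, -0.2118, 0.2123]
tool_rot: [[-0.116, 0.993, 0.0], [0.993, 0.116, -0.0], [-0.0, 0.0, -1.0]]
ft_force: [0.0, 0.7, 0.7]
grip_width: 0.0
finger_force: 0.6
```

step_arm(
  steps=[
    {"x": 0,"y": 0,"z": -0.06,"spin": 0,"grip": 1},
    {"x": 0,"y": 0,"z": -0.06,"spin": 0,"grip": 1},
    {"x": 0,"y": 0,"z": -0.06,"spin": 0,"grip": 1},
    {"x": 0,"y": 0,"z": 0,"spin": 0,"grip": 1},
  ],
)

```text
time_s: 16.8
tool_pos: [0.5473, -0.2118, 0.2046]
tool_rot: [[-0.116, 0.993, -0.001], [0.993, 0.116, 0.0], [0.0, -0.001, -1.0]]
ft_force: [0.3, 0.6, 0.8]
grip_width: -0.0001
finger_force: 0.0
```

```bash
python3 -c "
from h import *
a=camera('wrist');b=camera('scene');cv2.imwrite('pics/c7.png',np.vstack([cv2.resize(a[60:340,180:460],(400,300)),cv2.resize(b[120:225,190:330],(400,300))]))"
```

```text
(no output)
```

View pics/c7.png

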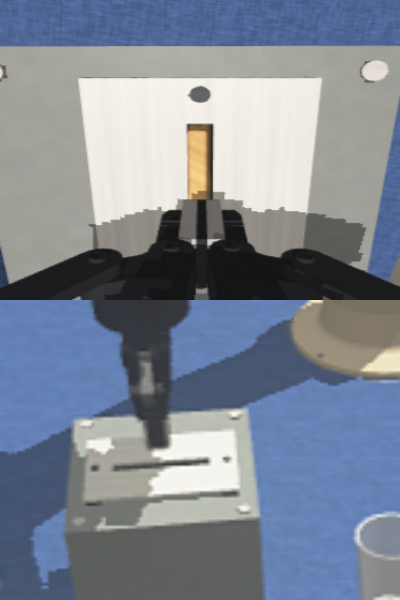

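The tag no longer stands above the plate, but wood is still visible down in the slot. I'll raise the arm and check its depth.

step_arm(
  steps=[
    {"x": 0,"y": 0,"z": 0.5,"spin": 0,"grip": 1},
    {"x": 0,"y": 0,"z": 1,"spin": 0,"grip": 1},
    {"x": 0,"y": 0,"z": 1,"spin": 0,"grip": 1},
    {"x": 0,"y": 0,"z": 1,"spin": 0,"grip": 1},
    {"x": 0,"y": -0.3,"z": 0.5,"spin": 0,"grip": 1},
    {"x": 0,"y": -1,"z": 0,"spin": 0,"grip": 1},
    {"x": 0,"y": 0,"z": 0,"spin": 0,"grip": 1},
    {"x": 0,"y": 0,"z": 0,"spin": 0,"grip": 1},
  ],
)

```text
time_s: 17.9
tool_pos: [0.5474, -0.2634, 0.3648]
tool_rot: [[-0.116, 0.993, -0.0], [0.993, 0.116, 0.001], [0.001, -0.0, -1.0]]
ft_force: [-0.1, 0.5, 0.5]
grip_width: 0.0
finger_force: 0.0
```

```bash
python3 look.py w8; python3 -c "
from h import *
m=np.load('w8.npz');a=cv2.imread('pics/w8.png')
c=proj(m,[.5474,-.212,.174]);print(c)
x,y=map(int,c);cv2.imwrite('pics/c8.png',cv2.resize(a[max(0,y-60):y+60,x-60:x+60],(600,600),interpolation=cv2.INTER_NEAREST))"
```

```text
17.9 [ 0.54740623 -0.26338899  0.36484963] [[-0.116, 0.993, -0.0], [0.993, 0.116, 0.001], [0.001, -0.0, -1.0]] [ 39.  22. -27.  98.  11.  63.  16.]
[326.00921658 132.90418518]
```

View pics/c8.png

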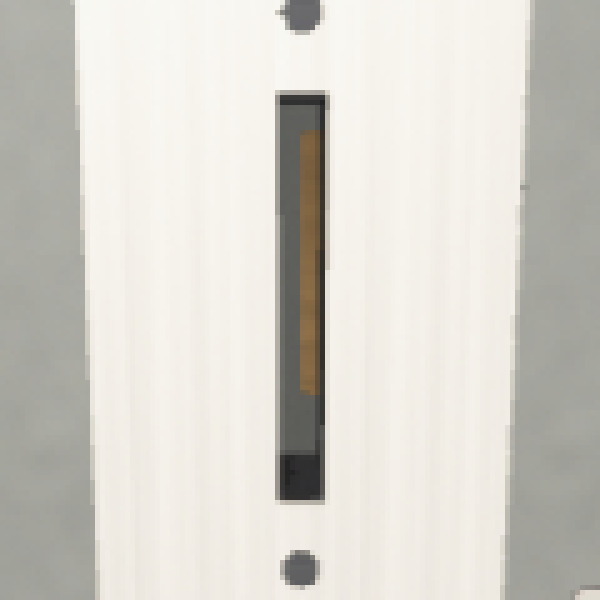

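The visible wood spans only 53 px, against about 77 px at plate height. That puts it far down on the box floor, so the tag has dropped inside. The robot is clear, so I'm handing in.

```bash
python3 -c "
from h import *
print(env.hand_in())"
```

```text
the job is handed in; nothing more can be done
None
```

The wide tag went through the slot and past the flap and dropped inside the returns box, with no measured force on the tool above about 7 N; the job is handed in, with no verdict returned.

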